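# Slide the ceramic griddle cover up out of its sloped slot holder onto the budare

## Task

The thin white ceramic cover plate is stowed in the sloping wooden slotted holder beside the griddle. Slide it up along its slots and over the top of the slope, where it tips level, and on across the round cast-iron budare until it lies flat there, roughly centred, with its leading edge squarely against the steel stop fence. Do not ram the ceramic into the fence, and leave the canister, shaker, spatula and brush where they are.

Things in the scene. Friction and masses are not known exactly. Their poses are not given: they have to be found in the camera images.
- station: Fixed griddle station, one rigid unit: white hob 260 x 270 mm, round black budare on top, sloped wooden slotted holder at its -x end, steel fence at its +x end. Origin on the counter under the budare's centre, z up; +x is the way the plate goes (up the slope, over the budare, to the fence), y across. The hob's side towards the holder is at x = -130 mm.
- budare_top (a point): Centre of the budare's flat top face, 157 mm above the counter (station x = y = 0). Black cast-iron disc, 240 mm diameter, 22 mm thick. On the middle line its rim is at x = -120 mm; fingers hanging below the top face are blocked there by the rim, so the last push needs fingertips just above this face.
- crest (a point): Top end of the holder's two parallel rails, on the middle line: station x = -125, z = 160 mm, 3 mm above the budare. Bearing strips, at |y| = 57 to 79 mm, run down from here at 35 degrees (0.611 rad). Lips 8.5 mm above them, in to |y| = 66 mm, cover the slots from the foot up to 63 mm short of the crest: the plate cannot be lifted out, only slid up.
- slot_foot (a point): Lower end of the slots, middle line, level with the bearing strips: station x = -259, z = 66.5 mm. The plate's lower edge starts 1 mm up from here, against 6 mm thick stops at |y| above 57 mm, 14.5 mm tall. Between the rails the holder is open, 114 mm wide, down to the counter: fingers can go behind the middle of the edge and follow it up the slope. Side walls leave 3 mm play.
- plate: White ceramic plate with two blue stripes, 160 (x, sliding way) x 150 (y) x 6 mm, 0.26 to 0.46 kg. Origin: centre of its underside. Starts in the slots at 35 degrees, +x edge uppermost. Once its lower edge clears the lips it tips level by itself over the crest, resting on crest and budare, and stays; its 6 mm trailing edge overhangs behind the crest. Home: origin at point budare_top.
- fence: Steel stop fence fixed to the station; rigid; origin and axes are the station's. Upright flat plate 180 mm wide, 30 mm tall above the budare's face.
- fence_face (a point): Foot of the fence's face that the plate must butt against, on the middle line: station x = 80 mm, at the height of the budare's face. The face looks to -x.
- canister: Bystander: closed bright tin canister with a black press-button on its lid, 90 mm diameter, 129 mm high; origin at the centre of its base.
- shaker: Bystander: green glass shaker with a steel top, 72 mm diameter, 125 mm high; origin at the centre of its base.
- spatula: Bystander: stainless flat spatula lying on the counter just beyond the foot of the holder; origin underneath.
- brush: Bystander: orange-handled silicone brush lying on the counter beyond the spatula; origin underneath.
Things that resemble listed ones, but are neither listed nor needed, are in the scene too. There is more than one size of the plate; the one meant has the size given above.

How it is judged:
By the outcome, as a careful person would: the job done as asked, in the order asked, and still so for the second after the job is handed in, with the robot touching nothing.
It also fails if it takes over 58 s, if anything falls off the work surface, if the arm or the gripper's body presses on something with over 40 N, if the wrist force passes 120 N, or if a joint passes its speed limit or range.

## Robot

A 6-joint arm with a two-finger parallel gripper is mounted at the origin on the work surface. World frame = base frame: x ahead of the robot, y to its left, z up, the work surface at z = 0. Lengths are in m, angles in degrees, forces in N, time in s.
With the tool pointing down it reaches from about 0.4 to 0.825 m from the base axis. Payload 7 kg.
Tool frame: the origin (TCP) lies at the very end of the fingers, on their centre line; the grasp point (between the pads) lies 19 mm behind it (r.hold_point_z is the distance from the TCP to the grasp point, in m); x points along the fingers, y is the direction in which the jaws open and shut, and the axes are right-handed (so a half turn about x gives the same grasp; the last joint's range is limited). The gripper opens to 88 mm and grips with 3 to 60 N. Pads are 19 mm wide; open, the fingers measure 130 mm over their backs; the gripper's body (78 mm by 193 mm) begins 47 mm behind the grasp point.
Start: joints at [80.277, 20.546, 0.682, 0, -70.136, -16.507], TCP at [0.298, 0.605, 0.227] pointing down, gripper open.
Joint ranges: [-176.03, 176.03], [-82.01, 121.73], [-58.28, 71.71], [-173.87, 95.51], [-174.79, -0.11], [-173.66, 173.66]. Speed limits (degrees/s): [136.94, 136.94, 172.46, 180, 180, 180].

## Interface

Orientations are given as [roll, pitch, yaw] about the fixed x, y, z axes, in that order (R = Rz(yaw) Ry(pitch) Rx(roll)).
In Python, from plant import r gives the robot as it stands. The module is installed in compiled form; this text tells all that it offers.
- The arm moves only by the shell command python3 -m creep 'ROWS' [FORCE]. ROWS is JSON, a list of rows, each a list of 7 numbers: the turn, a rotation vector about the tool's x, y, z in rad, then the shift along the tool's x, y, z in cm, then the opening in per cent of the stroke, from 0 (shut) to 100 (fully open). In form: [[rx, ry, rz, x, y, z, fingers], ...]. A call has 1 to 8 rows; each row shifts and turns the commanded pose from where the row before left it, along the tool's axes as they then stand; what a row does not reach is not made up. A row lasts 1/10 s, in which the tool goes at most 50 mm and 8.59 degrees, less where a joint would pass 70% of its speed; a pose out of reach is approached as far as the arm can. A call is refused whole if a number of a shift passes 5 or a number of a turn 0.15, either way. A call with a gripper value outside its range is refused whole. The fingers move at their own pace and stop on an object; FORCE is the grip in N (left out, the last holds). Time passes only in rows, so rows that do not move let the fingers close. It gives the time, the measured TCP pose, the force and the opening at its end, in the units of the state.
- r.get_state(): the state, without advancing time (a new reading comes with each control period).
- r.capture(name): name is "scene" or "top"; returns (picture, depth): 400x640x3 uint8, blue, green, red; 400x640 float32, m along the optical axis (not along the pixel's ray), 0 where there is no reading.
- r.camera_info(name): a dict with "fovy" (degrees; the focal length in pixels is half the picture's height over the tangent of half this angle, whatever the lens; pixels are square), "cx", "cy" (the principal point, pixels), "dist_coeffs" ([k1, k2, p1, p2, k3] as OpenCV has them; the pictures are not rectified), "camera_from_world" (4x4, takes a point from world to camera coordinates). Camera axes: x right, y down, z forward; pixel columns grow to the right and rows downward; lengths in m; the calibration is good to about 2 mm. A picture is of the moment at which its call begins. camera_info takes no time and is no camera call.
- r.close_job(): hands the job in, once; it reports no verdict.
Trained networks look in the newest picture that a camera, given by its name, has taken for a name from the list of things; names that differ only in an ending like _2 or _b are one class to them, and where a whole thing is asked for, a point or a joint stands for the part that bears it (a point fixed in the world has none). Each returns a list of dicts, best first, with "score" (0 to 1); they miss things now and then, are a little off and sometimes report something else, mostly with a low value. They report only what shows in the picture. A call takes as long as a camera call. They do not tell look-alikes from the thing itself.
- r.look_for(query, camera): "rect" ([left, top, right, bottom] in pixels, round what is visible of it).
- r.masks_of(query, camera): "pixels" (400x640 bool, what is visible of it) and "rect" ([left, top, right, bottom] in pixels, round what is visible of it).
The state is a dict: "time_s": time; "joints": joint angles; "qd": joint speeds; "joint_torque": joint torques, N m; "tcp_pos": TCP position; "eef_rot": TCP orientation; "contact_force": force on the tool from outside, world axes, zero at the start; "moment": the same for the moment, N m; "gripper_width": finger opening in m.
Only numpy, scipy, OpenCV 4.12 (cv2) and the standard library are available. Lean on these libraries where they do the work, as an engineer would, in place of code of your own. Each camera call takes 0.05 s, during which the arm holds its last target. There are 200 camera calls.

## Working session

There is one attempt and no reset: what is moved stays moved. The work goes in short steps, Python scripts to look and compute and a shell command to move; the robot and the scene stay as the last step left them, time stands still between calls to the robot, and variables do not carry over. Pictures are saved under pics/ and viewed, about 8 in all and at most 12, crops included, and the job is handed in when it is done.

```bash
mkdir -p pics; cat > h.py <<'E'
import numpy as np, cv2
from plant import r
def cam(n):
    i=r.camera_info(n); f=200/np.tan(np.radians(i["fovy"]/2))
    K=np.array([[f,0,i["cx"]],[0,f,i["cy"]],[0,0,1]]); return K,np.array(i["dist_coeffs"],float),np.array(i["camera_from_world"])
def world(n,uv,d):
    K,D,T=cam(n); uv=np.asarray(uv,float).reshape(-1,1,2)
    p=cv2.undistortPoints(uv,K,D).reshape(-1,2); d=np.asarray(d).reshape(-1,1)
    P=np.hstack([p*d,d]); return (P-T[:3,3])@T[:3,:3]
def proj(n,P):
    K,D,T=cam(n); return cv2.projectPoints(np.asarray(P,float).reshape(-1,1,3),cv2.Rodrigues(T[:3,:3])[0],T[:3,3],K,D)[0].reshape(-1,2)
def cloud(n,d,m=None):
    m=(d>0) if m is None else m&(d>0)
    v,u=np.nonzero(m); return world(n,np.c_[u,v],d[v,u])
E
python3 - <<'E'
from h import *
for n in("scene","top"):
    im,d=r.capture(n); cv2.imwrite(f"pics/{n}0.png",im); np.save(n,d)
    K,D,T=cam(n); print(n,K[0,0],-T[:3,:3].T@T[:3,3],T[2,:3])
    for q in("plate","station","fence","canister","shaker","spatula","brush"):
        for x in r.masks_of(q,n)[:3]:
            m=x["pixels"]; P=cloud(n,d,m)
            print(q,round(x["score"],2),x["rect"],m.sum(),P.mean(0).round(3) if len(P) else 0,P.min(0).round(3) if len(P) else 0,P.max(0).round(3) if len(P) else 0)
print(r.get_state())
E
```

```text
scene 438.37780346845665 [ 1.14474297 -0.83115264  1.0143803 ] [-0.47234082  0.59662959 -0.64878909]
plate 0.91 [373.7, 190.8, 416.1, 218.6] 692 [0.632 0.228 0.002] [ 0.563  0.161 -0.005] [0.699 0.299 0.01 ]
plate 0.8 [307.6, 172.1, 340.4, 190.0] 472 [0.337 0.205 0.003] [ 0.262  0.098 -0.008] [0.425 0.268 0.076]
plate 0.6 [301.0, 184.6, 346.8, 201.5] 392 [0.482 0.024 0.121] [ 0.337 -0.043 -0.008] [0.58  0.177 0.169]
station 0.67 [240.7, 187.9, 363.2, 304.7] 9363 [ 0.555 -0.183  0.117] [ 0.276 -0.308 -0.01 ] [0.677 0.204 0.19 ]
fence 0.79 [245.9, 222.6, 320.9, 269.3] 736 [ 0.546 -0.24   0.166] [ 0.302 -0.265 -0.005] [ 0.649 -0.136  0.19 ]
canister 0.92 [179.0, 282.3, 216.6, 334.8] 1632 [ 0.476 -0.509  0.088] [ 0.312 -0.546 -0.007] [ 0.507 -0.431  0.13 ]
shaker 0.81 [237.1, 302.8, 268.8, 345.9] 1148 [ 0.625 -0.454  0.082] [ 0.506 -0.481 -0.005] [ 0.648 -0.386  0.128]
spatula 0.77 [371.4, 157.5, 434.5, 199.4] 451 [0.578 0.412 0.005] [ 0.412  0.375 -0.007] [0.683 0.454 0.023]
brush 0.53 [382.9, 143.6, 425.6, 160.7] 263 [0.496 0.527 0.015] [0.389 0.507 0.   ] [0.576 0.559 0.024]
top 369.3
[... 1152 characters left out ...]
 [ 0.405  0.378 -0.006] [0.68  0.443 0.023]
{'time_s': 0.8, 'joints': array([ 8.02759254e+01,  2.05466035e+01,  6.80834792e-01, -1.17574595e-03,
       -7.01340616e+01, -1.65090740e+01]), 'qd': array([-0.11034587,  0.04113352,  0.02725652,  0.05870573, -0.02391958,
       -0.00052513]), 'joint_torque': array([-2.39640058e-04, -5.82277858e+01,  2.93302417e+01,  7.00260580e+00,
        1.26146403e-02, -1.47728008e-05]), 'tcp_pos': array([0.29834384, 0.60546219, 0.22654624]), 'eef_rot': array([  7.78589824,  89.99888128, 161.55235012]), 'contact_force': array([ 0.38545958, -0.25269112, -0.25051623]), 'moment': array([-0.021721  , -0.02974681, -0.03086997]), 'gripper_width': 0.08751369291018503}
```

View pics/scene0.png

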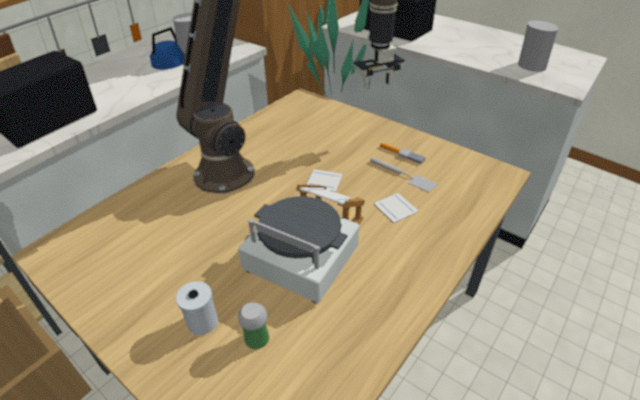

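View pics/top0.png

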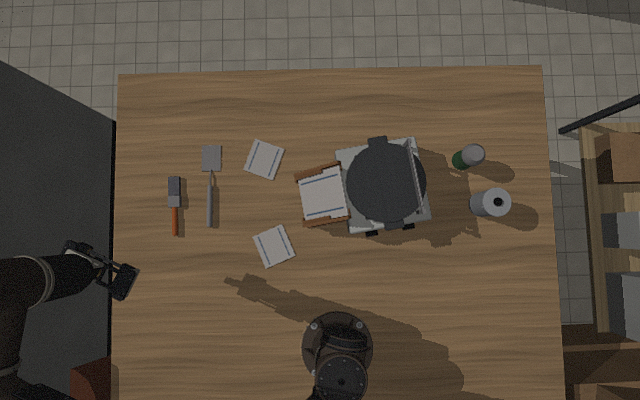

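```bash
python3 - <<'E'
from h import *
from scipy.optimize import least_squares
def R2(a): return np.array([[np.cos(a),-np.sin(a)],[np.sin(a),np.cos(a)]])
for n in("top","scene"):
    d=np.load(n+".npy"); P=cloud(n,d)
    s=P[(abs(P[:,0]-.53)<.2)&(abs(P[:,1]+.13)<.2)]
    f=s[(s[:,2]>.172)&(s[:,2]<.2)&(s[:,1]<-.15)]
    if n=='top':
        b=s[(abs(s[:,2]-.157)<.004)]
    else: b=s[(abs(s[:,2]-.157)<.004)]
    rect=cv2.minAreaRect(b[:,:2].astype(np.float32)*1000)
    c=np.array([.53,-.15])
    print(n,len(b),b[:,2].mean(),rect)
    # disc: maximize by robust edge fit: count of pts within .12
    from scipy.optimize import minimize
    g=lambda c:-np.clip((.122-np.linalg.norm(b[:,:2]-c,axis=1))/.004,0,1).sum()
    best=min(((g((x,y)),x,y) for x in np.arange(.48,.58,.002) for y in np.arange(-.2,-.08,.002)));print("disc",best)
    rf=cv2.minAreaRect(f[:,:2].astype(np.float32)*1000); vx=cv2.fitLine(f[:,:2].astype(np.float32),cv2.DIST_HUBER,0,.001,.001).ravel()
    print("fence",len(f),rf,vx,np.degrees(np.arctan2(vx[1],vx[0])))
    h=s[(abs(s[:,2]-s[(s[:,2]>.05)&(s[:,2]<.148)][:,2].mean())<.2)&(s[:,2]>.08)&(s[:,2]<.13)]
    hist=np.histogram(s[:,2],np.arange(0,.2,.005)); print(hist[0])
    pm=[x for x in r.masks_of("plate",n)]
    for x in pm:
        Q=cloud(n,d,x["pixels"]); 
        Q=Q[(Q[:,1]<.13)&(Q[:,2]>.05)]
        if len(Q)<150: continue
        c=np.median(Q,0)
        for _ in range(4):
            nrm=np.linalg.svd(Q-Q.mean(0),full_matrices=False)[2][2]; e=(Q-Q.mean(0))@nrm; Q=Q[abs(e)<.006]
        nrm*=np.sign(nrm[2]); a=np.arctan2(-nrm[1],-nrm[0])
        print("plate n",nrm,"tilt",np.degrees(np.arccos(nrm[2])),"station x dir deg",np.degrees(a),x["score"])
        ex=np.array([np.cos(a),np.sin(a),0]); ey=np.cross([0,0,1],ex); ux=np.cross(ey,nrm)
        q=np.c_[Q@ux,Q@ey].astype(np.float32)
        rr=cv2.minAreaRect(q*1000); print(rr, "mean",Q.mean(0))
im=cv2.imread("pics/top0.png")[125:250,230:440]
im2=cv2.imread("pics/scene0.png")[140:320,220:440]
a=cv2.resize(im,None,fx=3.8,fy=3.8,interpolation=cv2.INTER_CUBIC); cv2.imwrite("pics/c1.png",a[:600,:800])
E
```

```text
top 4828 0.15669366469946927 ((509.6881408691406, -129.0891571044922), (261.48602294921875, 296.43853759765625), 27.02190399169922)
disc (np.float64(-4490.814043051112), np.float64(0.522), np.float64(-0.15599999999999997))
fence 271 ((535.60107421875, -239.12588500976562), (225.69720458984375, 11.88861083984375), 8.914033889770508) [ 0.98689365  0.16137208  0.539631   -0.2355389 ] 9.286545
[1836   90   18    1    3    2    0    3    1    4    2    5    6   18
   35   56   29   11   50  155 1080  662  123  152  149  146  171  153
  167  301 1321 3747  359   57   40   36   64  136   13]
plate n [-0.08852775  0.56561119  0.81990659] tilt 34.92455539158002 station x dir deg -81.10440928145026 0.63
((99.17581939697266, 489.76361083984375), (162.98794555664062, 153.062255859375), 0.3013143539428711) mean [0.49115074 0.03237706 0.12105557]
scene 3221 0.15572721182215268 ((519.0451049804688, -141.945556640625), (243.6253204345703, 276.83868408203125), 8.915966987609863)
disc (np.float64(-3011.6460517971504), np.float64(0.524), np.float64(-0.15799999999999997))
fence 366 ((537.9461059570312, -240.56341552734375), (224.5306396484375, 14.236666679382324), 9.129875183105469) [ 0.98651266  0.16368487  0.51157033 -0.24518894] 9.420845
[ 781    7   35  101  115  129  131  134  126  128  125  137  127  129
  137  141  140  131  168  348 1446  292   54   57   52   69   88  126
  148  300 1576 2036  153   94   91   95  144   77    1]
plate n [-0.08802684  0.55270094  0.82871765] tilt 34.03276563079982 station x dir deg -80.9506952967982 0.6
((98.49356079101562, 487.1220703125), (169.57424926757812, 154.03004455566406), 0.6796284317970276) mean [0.48832044 0.014747   0.13040137]
```

View pics/c1.png

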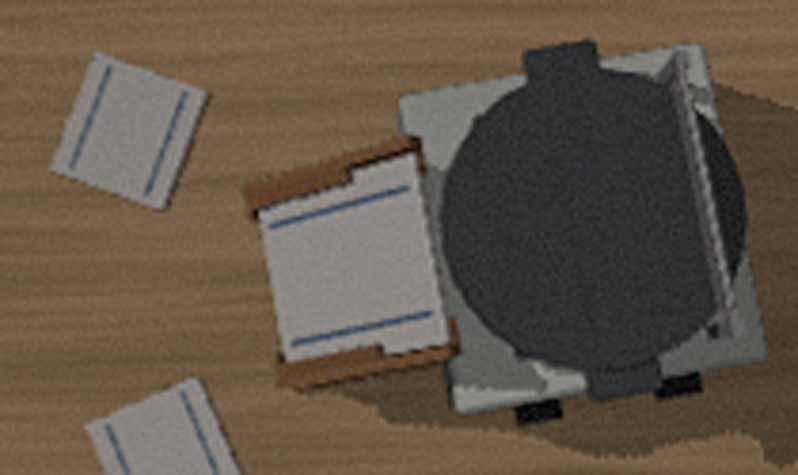

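The candidates are (264,159), (273,246), both lying flat on the counter, and (322,193), tilted 35° in the slots and about 160 x 150 mm. The last is the one meant. The station is at about (0.522, -0.157) with yaw -81°: the disc, the plate and the fence agree within about 3 mm.

```bash
cat >> h.py <<'E'
from scipy.spatial.transform import Rotation as Ro
YAW=np.radians(-81.); O=np.array([.522,-.157,0])
S=np.array([[np.cos(YAW),-np.sin(YAW),0],[np.sin(YAW),np.cos(YAW),0],[0,0,1]])
def goal(x,y,z,tilt):  # station mm, deg
    a=np.radians(tilt); c=np.c_[[np.sin(a),0,-np.cos(a)],[0,-1,0],[-np.cos(a),0,-np.sin(a)]]
    return O+S@np.array([x,y,z])/1000, S@c
def slope(s,n): # mm along slope from foot, normal height above strips
    a=np.radians(35); return -259+s*np.cos(a)-n*np.sin(a), 66.5+s*np.sin(a)+n*np.cos(a)
def plan(x,y,z,tilt):
    st=r.get_state(); p=np.array(st["tcp_pos"]); R=Ro.from_euler("xyz",st["eef_rot"],degrees=True).as_matrix()
    g,G=goal(x,y,z,tilt)
    print("now st",(S.T@(p-O)*1000).round(1),"goal w",g.round(3),"turn",Ro.from_matrix(R.T@G).as_rotvec().round(3),"shift cm now",(R.T@(g-p)*100).round(2),"in goal axes",(G.T@(g-p)*100).round(2))
    print("t",st["time_s"],"F st",(S.T@st["contact_force"]).round(2),"w",st["gripper_width"],"j",st["joints"].round(0))
E
python3 - <<'E'
from h import *
x,z=slope(-27,70); print(x,z); plan(x,0,z+60,0)
E
```

```text
-321.26745574037596 108.35407931875119
now st [-788.1 -101.6  226.6] goal w [0.472 0.16  0.168] turn [0.956 0.    0.   ] shift cm now [  5.82  32.27 -35.23] in goal axes [  5.82 -10.16 -46.68]
t 0.9 F st [ 0.37  0.01 -0.06] w 0.08742605574404934 j [ 80.  21.   1.  -0. -70. -17.]
```

```bash
python3 -m creep '[[0.137,0,0,0,0,0,45],[0.137,0,0,0,0,0,45],[0.137,0,0,0,0,0,45],[0.137,0,0,0,0,0,45],[0.137,0,0,0,0,0,45],[0.137,0,0,0,0,0,45],[0.134,0,0,0,0,0,45]]' 20
python3 -m creep '[[0,0,0,0,-1.1,-4.5,45],[0,0,0,0,-1.1,-4.5,45],[0,0,0,0,-1.1,-4.5,45],[0,0,0,0,-1.1,-4.5,45],[0,0,0,0,-1.1,-4.5,45],[0,0,0,0,-1.1,-4.5,45],[0,0,0,0,-1.1,-4.5,45],[0,0,0,0,-1.1,-4.5,45]]'
python3 - <<'E'
from h import *
x,z=slope(-27,70); plan(x,0,z+60,0);plan(x,0,z+60,35)
E
```

```text
time_s: 1.6
tcp_pos: [0.2984, 0.6055, 0.2266]
eef_rot: [7.2, 90.0, 105.8]
contact_force: [-0.7, -0.8, 0.1]
gripper_width: 0.0412
time_s: 2.4
tcp_pos: [0.4419, 0.262, 0.227]
eef_rot: [-50.5, 89.9, 48.5]
contact_force: [-0.3, -0.6, -0.2]
gripper_width: 0.0396
now st [-426.3  -13.6  227. ] goal w [0.472 0.16  0.168] turn [0.    0.001 0.001] shift cm now [  5.86  -1.35 -10.51] in goal axes [  5.86  -1.36 -10.51]
t 2.4 F st [ 0.55 -0.4  -0.24] w 0.03962289845057063 j [ 53.   5. -19.   0. -65. -44.]
now st [-426.3  -13.6  227. ] goal w [0.472 0.16  0.168] turn [0.    0.611 0.001] shift cm now [  5.86  -1.35 -10.51] in goal axes [10.83 -1.36 -5.24]
t 2.4 F st [ 0.55 -0.4  -0.24] w 0.03962289845057063 j [ 53.   5. -19.   0. -65. -44.]
```

```bash
python3 -m creep '[[0,0.122,0,0,0,0,45],[0,0.122,0,0,0,0,45],[0,0.122,0,0,0,0,45],[0,0.122,0,0,0,0,45],[0,0.123,0,0,0,0,45],[0,0,0,2.5,-0.7,-2.6,45],[0,0,0,2.5,-0.65,-2.6,45]]'
python3 - <<'E'
from h import *
im,d=r.capture("top")
x,z=slope(-27,-8); plan(x,0,z,35)
for s,n in((-27,-8),(-27,30)):
    x,z=slope(s,n); print(x,z,proj("top",[goal(x,y,z,35)[0] for y in(-45,0,45)]).round(0).tolist())
c=im[130:250,220:440]; cv2.imwrite("pics/a1.png",cv2.resize(c,None,fx=3.6,fy=3.6,interpolation=cv2.INTER_CUBIC))
im,d=r.capture("scene");c=im[100:280,260:460];cv2.imwrite("pics/a2.png",cv2.resize(c,None,fx=3.2,fy=3.2,interpolation=cv2.INTER_CUBIC))
E
```

```text
time_s: 3.1
tcp_pos: [0.4661, 0.1962, 0.2138]
eef_rot: [179.8, 54.8, -81.0]
contact_force: [0.7, -0.7, 0.0]
gripper_width: 0.0398
now st [-352.    -1.4  213.4] goal w [0.479 0.116 0.044] turn [ 0.002 -0.004 -0.004] shift cm now [18.16 -0.22  3.57] in goal axes [18.17 -0.14  3.51]
t 3.15 F st [ 6.79 -3.33 -2.32] w 0.039750455379222005 j [ 61.  17. -25.  21. -79. -61.]
-276.5284937049944 44.460219864209826 [[299.0, 215.0], [297.0, 201.0], [295.0, 188.0]]
-298.32439828633414 75.58799754719152 [[292.0, 216.0], [290.0, 202.0], [287.0, 188.0]]
```

View pics/a2.png

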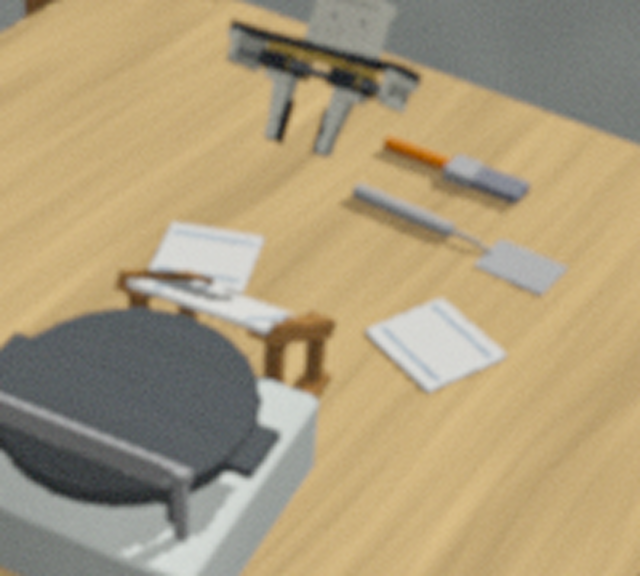

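```bash
python3 -m creep '[[0,0,0,0,-0.1,3.5,45],[0,0,0,3.5,-0.1,0,45],[0,0,0,3.5,0,0,45],[0,0,0,3.5,0,0,45],[0,0,0,3.5,0,0,45],[0,0,0,2,0,0,45],[0,0,0,2,0,0,45]]'
python3 - <<'E'
from h import *
im,d=r.capture("top")
x,z=slope(-27,-8); plan(x,0,z,35)
c=im[130:250,220:440]; cv2.imwrite("pics/b1.png",cv2.resize(c,None,fx=3.6,fy=3.6,interpolation=cv2.INTER_CUBIC))
E
```

```text
time_s: 3.9
tcp_pos: [0.4798, 0.1216, 0.0472]
eef_rot: [-180.0, 55.0, -81.0]
contact_force: [0.3, 0.7, 0.4]
gripper_width: 0.0396
now st [-2.796e+02  2.000e-01  4.540e+01] goal w [0.479 0.116 0.044] turn [ 0.    -0.002 -0.003] shift cm now [ 0.25  0.02 -0.2 ] in goal axes [ 0.25  0.02 -0.2 ]
t 3.95 F st [ 3.45 -1.59 -2.06] w 0.03941794300076015 j [ 54.  26. -41.  30. -54. -70.]
```

View pics/b1.png

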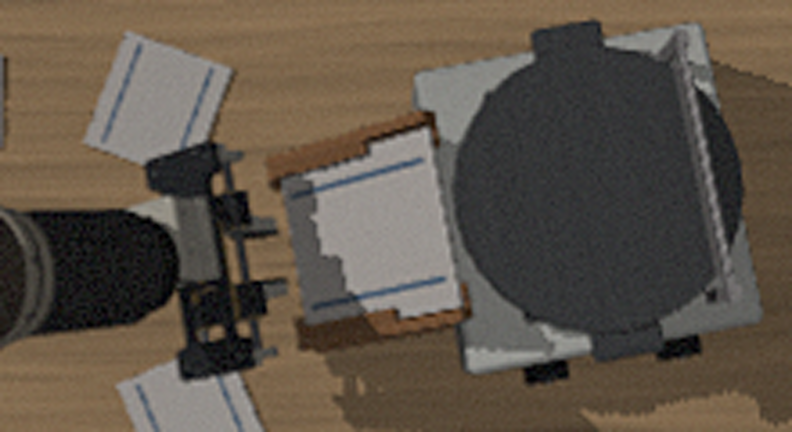

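The fingers are centred between the rails, about 20 mm behind the plate's lower edge. I'll move in along the slope.

```bash
python3 -m creep '[[0,0,0,0.2,0,-0.4,45],[0,0,0,0,0,-0.4,45],[0,0,0,0,0,-0.4,45],[0,0,0,0,0,-0.3,45],[0,0,0,0,0,-0.2,45]]'
python3 -m creep '[[0,0,0,0,0,-0.2,45],[0,0,0,0,0,-0.2,45]]'
python3 -m creep '[[0,0,0,0,0,-0.2,45],[0,0,0,0,0,-0.2,45]]'
python3 -m creep '[[0,0,0,0,0,-0.2,45],[0,0,0,0,0,-0.2,45],[0,0,0,0,0,-0.2,45]]'
python3 - <<'E'
from h import *
x,z=slope(0,-8); plan(x,0,z,35)
E
```

```text
time_s: 4.45
tcp_pos: [0.4823, 0.1076, 0.0567]
eef_rot: [-179.9, 55.1, -80.9]
contact_force: [0.3, 2.4, -2.3]
gripper_width: 0.0393
time_s: 4.65
tcp_pos: [0.4831, 0.105, 0.0584]
eef_rot: [-179.9, 55.1, -80.8]
contact_force: [-0.7, 5.6, -1.8]
gripper_width: 0.0395
time_s: 4.85
tcp_pos: [0.4834, 0.1014, 0.0607]
eef_rot: [-179.9, 55.1, -80.9]
contact_force: [-1.7, 3.3, -1.3]
gripper_width: 0.0397
time_s: 5.15
tcp_pos: [0.4842, 0.0965, 0.0641]
eef_rot: [-179.9, 55.1, -80.9]
contact_force: [-1.3, 5.1, -1.9]
gripper_width: 0.0395
now st [-256.3    2.4   64.1] goal w [0.482 0.094 0.06 ] turn [0.    0.001 0.001] shift cm now [0.45 0.24 0.09] in goal axes [0.45 0.24 0.09]
t 5.15 F st [-5.25 -0.49 -1.86] w 0.039548370932279 j [ 52.  23. -42.  31. -55. -68.]
```

```bash
python3 -m creep '[[0,0,0,0.2,0.1,-0.4,45],[0,0,0,0.2,0.1,-0.4,45],[0,0,0,0.1,0,-0.4,45],[0,0,0,0,0,-0.4,45],[0,0,0,0,0,-0.4,45],[0,0,0,0,0,-0.4,45],[0,0,0,0,0,-0.4,45],[0,0,0,0,0,-0.4,45]]'
python3 - <<'E'
from h import *
x,z=slope(90,-8); plan(x,0,z,35)
E
```

```text
time_s: 5.95
tcp_pos: [0.4877, 0.0689, 0.0786]
eef_rot: [-179.7, 55.2, -80.7]
contact_force: [-0.7, 9.6, 0.1]
gripper_width: 0.0396
now st [-228.4    1.4   78.6] goal w [0.494 0.021 0.112] turn [0.    0.003 0.003] shift cm now [ 0.02  0.15 -5.8 ] in goal axes [ 0.04  0.14 -5.8 ]
t 5.95 F st [-9.6   0.77  0.12] w 0.03961520006917713 j [ 50.  21. -43.  32. -55. -66.]
```

```bash
python3 -m creep '[[0,0,0,0,0.1,-0.5,45],[0,0,0,0,0,-0.5,45],[0,0,0,0,0,-0.5,45],[0,0,0,0,0,-0.5,45],[0,0,0,0,0,-0.5,45],[0,0,0,0,0,-0.5,45],[0,0,0,0,0,-0.4,45],[0,0,0,0,0,-0.4,45]]'
python3 - <<'E'
from h import *
x,z=slope(90,-8); plan(x,0,z,35)
im,d=r.capture("top"); np.save("t2",d)
for m in r.masks_of("plate","top"):
    Q=cloud("top",d,m["pixels"]); Q=(Q-O)@S*1000; print(m["score"],m["rect"],np.percentile(Q,[2,50,98],axis=0).round(0).tolist())
E
```

```text
time_s: 6.75
tcp_pos: [0.4916, 0.0378, 0.1005]
eef_rot: [-179.7, 55.2, -80.7]
contact_force: [-0.9, 10.5, 1.2]
gripper_width: 0.0397
now st [-197.2    0.4  100.5] goal w [0.494 0.021 0.112] turn [0.    0.003 0.003] shift cm now [ 0.03  0.05 -1.99] in goal axes [ 0.04  0.04 -1.99]
t 6.75 F st [-10.54   0.73   1.21] w 0.0396775388056414 j [ 47.  18. -44.  33. -56. -64.]
0.89 [249.6, 224.5, 295.1, 268.4] [[-439.0, -189.0, -3.0], [-384.0, -129.0, 3.0], [-327.0, -71.0, 8.0]]
0.83 [243.3, 140.2, 284.2, 178.7] [[-431.0, 105.0, -2.0], [-368.0, 166.0, 3.0], [-305.0, 231.0, 8.0]]
0.71 [320.6, 160.6, 371.3, 217.9] [[-190.0, -72.0, 121.0], [-124.0, -2.0, 168.0], [-66.0, 68.0, 210.0]]
0.64 [171.9, 178.1, 180.4, 237.9] [[-704.0, -30.0, 5.0], [-685.0, 87.0, 16.0], [-659.0, 156.0, 22.0]]
```

```bash
python3 -m creep '[[0,0,0,0,0,-0.4,45],[0,0,0,0,0,-0.4,45],[0,0,0,0,0,-0.4,45],[0,0,0,0,0,-0.3,45],[0,0,0,0,0,-0.3,45],[0,0,0,0,0,-0.2,45],[0,0,0,0,0,-0.2,45],[0,0,0,0,0,0,45]]'
cat > chk.py <<'E'
from h import *
import sys
x,z=slope(90,-8); plan(x,0,z,35)
im,d=r.capture("top"); np.save("t2",d); cv2.imwrite("pics/last.png",im)
for m in r.masks_of("plate","top"):
    Q=cloud("top",d,m["pixels"]); Q=(Q-O)@S*1000
    if np.median(Q[:,2])<50: continue
    print(m["score"],m["rect"],np.percentile(Q,[2,50,98],axis=0).round(0).tolist())
    Q=Q[Q[:,2]>140]
    if len(Q)>100:
        n=np.linalg.svd(Q-Q.mean(0),full_matrices=False)[2][2]; print("n",(n*np.sign(n[2])).round(3)); print(cv2.minAreaRect(Q[:,:2].astype(np.float32)))
E
python3 chk.py
```

```text
time_s: 7.65
tcp_pos: [0.4939, 0.019, 0.1131]
eef_rot: [-179.8, 55.1, -80.8]
contact_force: [0.8, 6.7, 0.8]
gripper_width: 0.0395
now st [-178.2   -0.2  113.1] goal w [0.494 0.021 0.112] turn [0.    0.001 0.002] shift cm now [-0.01 -0.02  0.29] in goal axes [-0.01 -0.02  0.29]
t 7.65 F st [-6.5   1.79  0.8 ] w 0.03951949616073585 j [ 45.  16. -44.  34. -56. -62.]
0.81 [324.5, 158.7, 380.1, 216.1] [[-172.0, -73.0, 135.0], [-106.0, -3.0, 181.0], [-48.0, 68.0, 221.0]]
n [-0.57  -0.002  0.822]
((-105.82572937011719, -2.5861587524414062), (125.59554290771484, 150.04061889648438), 0.8468239307403564)
0.18 [311.5, 136.2, 432.0, 235.5] [[-177.0, -140.0, 9.0], [13.0, -14.0, 155.0], [121.0, 132.0, 187.0]]
n [-0.031 -0.002  1.   ]
((-39.991485595703125, 0.05133056640625), (314.3309631347656, 284.5411071777344), 0.7397421002388)
```

```bash
python3 -m creep '[[0,0,0,0,0,-0.2,45],[0,0,0,0,0,-0.2,45],[0,0,0,0,0,-0.1,45],[0,0,0,0,0,0,45],[0,0,0,0,0,0,45]]'; python3 chk.py
```

```text
time_s: 8.25
tcp_pos: [0.4945, 0.0151, 0.1159]
eef_rot: [-179.8, 55.1, -80.8]
contact_force: [-0.3, 7.4, -0.1]
gripper_width: 0.0397
now st [-174.3   -0.2  115.9] goal w [0.494 0.021 0.112] turn [0.    0.001 0.002] shift cm now [-0.02 -0.02  0.77] in goal axes [-0.02 -0.02  0.77]
t 8.25 F st [-7.39  0.92 -0.08] w 0.03973106049402298 j [ 44.  16. -44.  34. -57. -61.]
0.76 [326.4, 157.6, 382.8, 218.3] [[-168.0, -74.0, 137.0], [-101.0, -4.0, 183.0], [-42.0, 69.0, 224.0]]
n [-0.567  0.004  0.824]
((-99.63790893554688, 1.1315155029296875), (142.75941467285156, 158.75636291503906), 3.061493158340454)
0.72 [314.0, 133.5, 430.3, 238.6] [[-171.0, -140.0, 75.0], [15.0, -15.0, 155.0], [120.0, 130.0, 186.0]]
n [-0.045 -0.001  0.999]
((-32.13505554199219, -0.053375244140625), (298.008544921875, 283.73040771484375), 0.4475875794887543)
0.6 [402.0, 139.4, 425.8, 215.5] [[78.0, -107.0, 105.0], [80.0, 18.0, 180.0], [97.0, 113.0, 190.0]]
n [ 1.    -0.     0.004]
((85.48027801513672, 1.70556640625), (22.26558494567871, 224.0470733642578), 2.2014570236206055)
```

```bash
python3 -m creep '[[0,0,0,0,0,-0.2,45],[0,0,0,0,0,-0.2,45],[0,0,0,0,0,-0.2,45],[0,0,0,0,0,-0.2,45],[0,0,0,0,0,0,45]]'; python3 chk.py | head -4;  python3 - <<'E'
from h import *
im,d=r.capture("scene");c=im[130:290,240:420];cv2.imwrite("pics/s3.png",cv2.resize(c,None,fx=3.6,fy=3.6,interpolation=cv2.INTER_CUBIC))
E
```

```text
time_s: 8.85
tcp_pos: [0.4956, 0.0085, 0.1205]
eef_rot: [-179.8, 55.1, -80.8]
contact_force: [-0.3, 6.7, 1.0]
gripper_width: 0.0391
now st [-167.6   -0.2  120.5] goal w [0.494 0.021 0.112] turn [-0.     0.001  0.002] shift cm now [-0.01 -0.02  1.58] in goal axes [-0.02 -0.02  1.58]
t 8.85 F st [-6.7  0.8  1. ] w 0.03905599585090934 j [ 44.  16. -44.  34. -57. -61.]
0.83 [324.9, 156.1, 383.7, 216.8] [[-163.0, -74.0, 139.0], [-94.0, -1.0, 187.0], [-33.0, 75.0, 229.0]]
n [-0.548  0.014  0.836]
```

View pics/s3.png

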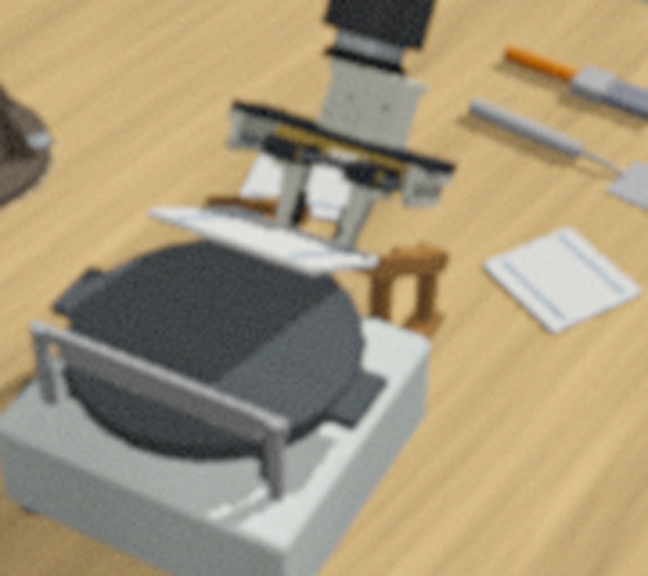

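The plate is still inclined with its lower edge past the lips. Finger friction seems to be holding the edge down, so I'll drag it up along the normal.

```bash
python3 -m creep '[[0,0,0,-0.2,0,0,45],[0,0,0,-0.2,0,0,45],[0,0,0,-0.2,0,0,45],[0,0,0,0,0,0,45]]'; python3 chk.py | head -5
```

```text
time_s: 9.4
tcp_pos: [0.4935, 0.0101, 0.1253]
eef_rot: [179.9, 54.9, -81.2]
contact_force: [-0.3, -0.1, -0.1]
gripper_width: 0.0396
now st [-169.5   -2.   125.3] goal w [0.494 0.021 0.112] turn [-0.    -0.001 -0.002] shift cm now [ 0.48 -0.2   1.71] in goal axes [ 0.48 -0.2   1.71]
t 9.4 F st [ 0.09 -0.34 -0.06] w 0.039613217283431076 j [ 44.  15. -44.  34. -58. -60.]
0.55 [327.2, 157.2, 386.9, 219.6] [[-168.0, -75.0, 159.0], [-91.0, -3.0, 164.0], [-13.0, 69.0, 169.0]]
n [0.024 0.    1.   ]
((-89.27151489257812, -1.89208984375), (152.1152801513672, 163.05368041992188), 89.9179458618164)
```

```bash
python3 -m creep '[[0,0,0,0,0,1.5,45],[0,0,0,0,0,2,45],[0,0,0,-3,0,0,45],[0,0,0,-4,0,0,45],[0,0,0,0,0,0,45]]'
python3 -m creep '[[0,-0.122,0,0,0,0,45],[0,-0.122,0,0,0,0,45],[0,-0.122,0,0,0,0,45],[0,-0.122,0,0,0,0,45],[0,-0.123,0,0,0,0,45],[0,0,0,0,0,0,45]]'
python3 - <<'E'
from h import *
plan(-190,0,160,0)
E
python3 chk.py | tail -n +3 | head -3
```

```text
time_s: 10.0
tcp_pos: [0.4852, 0.0837, 0.1645]
eef_rot: [-179.6, 55.1, -80.4]
contact_force: [0.9, -0.0, 0.3]
gripper_width: 0.0396
time_s: 10.6
tcp_pos: [0.4839, 0.0784, 0.1623]
eef_rot: [-8.2, 89.7, 90.5]
contact_force: [1.1, -0.4, 0.3]
gripper_width: 0.0397
now st [-238.5   -0.8  162.3] goal w [0.492 0.031 0.16 ] turn [-0.004  0.005  0.001] shift cm now [ 0.21 -0.1  -4.85] in goal axes [ 0.23 -0.08 -4.85]
t 10.6 F st [0.59 1.06 0.33] w 0.0396867832759113 j [ 32.   6. -27.  -0. -56. -23.]
0.73 [327.1, 159.9, 387.9, 217.6] [[-167.0, -75.0, 159.0], [-90.0, -3.0, 164.0], [-14.0, 69.0, 169.0]]
n [ 0.023 -0.     1.   ]
((-89.68805694580078, -2.3189849853515625), (152.32638549804688, 162.6005401611328), 89.65937042236328)
```

```bash
python3 -m creep '[[0,0,0,0.2,-0.15,-1,45],[0,0,0,0.05,-0.1,-1,45],[0,0,0,0,0,-1,45],[0,0,0,0,0,-1,45],[0,0,0,0,0,-0.4,45],[0,0,0,0,0,0,45]]'
python3 - <<'E'
from h import *
plan(-120,0,160,0)
E
```

```text
time_s: 11.3
tcp_pos: [0.4928, 0.0352, 0.1599]
eef_rot: [149.8, 90.0, -111.2]
contact_force: [0.2, -0.1, -0.2]
gripper_width: 0.0397
now st [-194.4    1.3  159.9] goal w [ 0.503 -0.038  0.16 ] turn [-0.001 -0.    -0.   ] shift cm now [-0.01  0.12 -7.44] in goal axes [-0.01  0.13 -7.44]
t 11.3 F st [ 0.16  0.23 -0.19] w 0.03972973879604001 j [ 27.   7. -27.   0. -56. -18.]
```

```bash
python3 -m creep '[[0,0,0,0,0,-0.3,45],[0,0,0,0,0,-0.3,45],[0,0,0,0,0,-0.3,45],[0,0,0,0,0,-0.3,45],[0,0,0,0,0,0,45]]'
python3 - <<'E'
from h import *
plan(-120,0,160,0)
E
python3 chk.py | tail -n +3 | head -3
```

```text
time_s: 11.8
tcp_pos: [0.4947, 0.0238, 0.1599]
eef_rot: [-47.0, 90.0, 52.0]
contact_force: [0.1, -0.4, 0.1]
gripper_width: 0.0394
now st [-182.8    1.3  159.9] goal w [ 0.503 -0.038  0.16 ] turn [-0.  0.  0.] shift cm now [-0.01  0.13 -6.28] in goal axes [-0.01  0.13 -6.28]
t 11.8 F st [0.38 0.02 0.12] w 0.0393907062531774 j [ 26.   7. -27.  -0. -56. -17.]
0.82 [333.9, 158.9, 388.2, 217.3] [[-133.0, -74.0, 159.0], [-61.0, -19.0, 164.0], [-12.0, 66.0, 169.0]]
n [0.03 0.   1.  ]
((-87.03815460205078, -1.5941848754882812), (152.58428955078125, 156.5825653076172), 89.32099914550781)
```

```bash
python3 -m creep '[[0,0,0,0,0.2,-0.3,45],[0,0,0,0,0,-0.3,45],[0,0,0,0,0,-0.4,45],[0,0,0,0,0,-0.4,45],[0,0,0,0,0,-0.4,45],[0,0,0,0,0,-0.4,45],[0,0,0,0,0,-0.4,45],[0,0,0,0,0,-0.4,45]]'
python3 chk.py | tail -n +1 | head -5
```

```text
time_s: 12.7
tcp_pos: [0.4973, -0.0064, 0.1598]
eef_rot: [95.4, 90.0, -165.6]
contact_force: [2.7, 3.5, -1.1]
gripper_width: 0.0395
now st [-152.6   -0.8  159.8] goal w [0.494 0.021 0.112] turn [-0.     0.611 -0.   ] shift cm now [ 4.82 -0.08  2.81] in goal axes [ 2.34 -0.08  5.07]
t 12.7 F st [-3.    3.2  -1.14] w 0.03954368287361135 j [ 22.   7. -27.  -0. -56. -13.]
0.64 [344.8, 157.2, 399.6, 210.1] [[-99.0, -76.0, 159.0], [-25.0, -26.0, 164.0], [17.0, 66.0, 168.0]]
n [0.018 0.001 1.   ]
((-58.39479064941406, -2.4571990966796875), (151.8284912109375, 155.5159912109375), 89.4207534790039)
```

```bash
python3 -m creep '[[0,0,0,0,0,-0.4,45],[0,0,0,0,0,-0.4,45],[0,0,0,0,0,-0.4,45],[0,0,0,0,0,-0.4,45],[0,0,0,0,0,-0.4,45],[0,0,0,0,0,-0.4,45],[0,0,0,0,0,-0.4,45],[0,0,0,0,0,-0.4,45]]'
python3 -m creep '[[0,0,0,0,0,-0.3,45],[0,0,0,0,0,-0.3,45],[0,0,0,0,0,-0.2,45],[0,0,0,0,0,-0.2,45],[0,0,0,0,0,0,45]]'
python3 chk.py | head -5;  python3 - <<'E'
from h import *
im,d=r.capture("top");c=im[130:240,310:440];cv2.imwrite("pics/s4.png",cv2.resize(c,None,fx=5,fy=5,interpolation=cv2.INTER_CUBIC))
E
```

```text
time_s: 13.6
tcp_pos: [0.5024, -0.0379, 0.1599]
eef_rot: [24.2, 90.0, 123.1]
contact_force: [-0.2, 2.4, -0.6]
gripper_width: 0.0394
time_s: 14.1
tcp_pos: [0.504, -0.0477, 0.1599]
eef_rot: [162.1, 90.0, -98.9]
contact_force: [-0.5, 1.0, -0.7]
gripper_width: 0.0395
now st [-110.8   -0.7  159.9] goal w [0.494 0.021 0.112] turn [-0.     0.611 -0.   ] shift cm now [ 4.83 -0.07  6.99] in goal axes [-0.05 -0.07  8.5 ]
t 14.1 F st [-1.05 -0.31 -0.69] w 0.03950285839599842 j [ 17.   8. -26.   0. -56.  -8.]
0.74 [357.8, 156.0, 409.4, 210.7] [[-56.0, -73.0, 159.0], [19.0, -35.0, 163.0], [58.0, 59.0, 167.0]]
n [-0.001  0.002  1.   ]
((14.200420379638672, -33.23622131347656), (201.08279418945312, 113.32685089111328), 41.47322463989258)
```

View pics/s4.png

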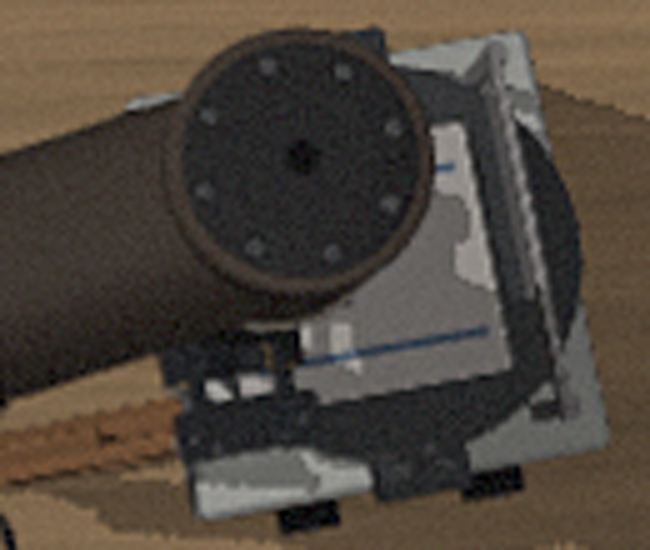

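The plate is flat and square, with its leading edge about 20 mm short of the fence. I'll finish slowly.

```bash
python3 -m creep '[[0,0,0,0,0,-0.2,45],[0,0,0,0,0,-0.2,45],[0,0,0,0,0,-0.2,45],[0,0,0,0,0,-0.2,45],[0,0,0,0,0,-0.2,45],[0,0,0,0,0,-0.1,45],[0,0,0,0,0,-0.1,45],[0,0,0,0,0,-0.1,45]]'
python3 -m creep '[[0,0,0,0,0,-0.1,45],[0,0,0,0,0,-0.1,45]]'
python3 chk.py | head -5
```

```text
time_s: 15.05
tcp_pos: [0.506, -0.0603, 0.1599]
eef_rot: [-21.3, 90.0, 77.7]
contact_force: [-0.7, 2.8, 0.3]
gripper_width: 0.0391
time_s: 15.25
tcp_pos: [0.5063, -0.0623, 0.1599]
eef_rot: [106.0, 90.0, -155.0]
contact_force: [0.1, 2.7, 0.5]
gripper_width: 0.0391
now st [-96.   -0.7 159.9] goal w [0.494 0.021 0.112] turn [ 0.     0.611 -0.   ] shift cm now [ 4.83 -0.07  8.47] in goal axes [-0.9  -0.07  9.71]
t 15.25 F st [-2.69  0.48  0.47] w 0.03911999954662293 j [ 15.   8. -25.   0. -56.  -6.]
0.69 [363.6, 152.7, 415.2, 207.6] [[-70.0, -76.0, 158.0], [32.0, -40.0, 163.0], [75.0, 50.0, 168.0]]
n [ 0.589 -0.783  0.201]
((24.191059112548828, -35.862098693847656), (202.51100158691406, 116.32401275634766), 35.905181884765625)
```

Now 1 mm rows, one call at a time, watching the force.

```bash
for i in 1; do python3 -m creep '[[0,0,0,0,0,-0.1,45],[0,0,0,0,0,-0.1,45]]'; done
python3 -m creep '[[0,0,0,0,0,-0.05,45],[0,0,0,0,0,-0.05,45]]'
python3 -m creep '[[0,0,0,0,0,-0.05,45],[0,0,0,0,0,-0.05,45]]'
```

```text
time_s: 15.55
tcp_pos: [0.5066, -0.0643, 0.1599]
eef_rot: [-77.9, 90.0, 21.1]
contact_force: [-0.2, 2.2, 0.7]
gripper_width: 0.0397
time_s: 15.75
tcp_pos: [0.5068, -0.0652, 0.1599]
eef_rot: [25.0, 90.0, 124.0]
contact_force: [0.3, 3.3, -0.2]
gripper_width: 0.0397
time_s: 15.95
tcp_pos: [0.5069, -0.0657, 0.1598]
eef_rot: [-7.6, 90.0, 91.4]
contact_force: [-2.0, 6.8, 1.7]
gripper_width: 0.0394
```

```bash
python3 -m creep '[[0,0,0,0,0,-0.05,45],[0,0,0,0,0,0,45]]'
python3 -m creep '[[0,0,0,0,0,-0.05,45],[0,0,0,0,0,0,45]]'
python3 chk.py | head -2
```

```text
time_s: 16.15
tcp_pos: [0.5069, -0.0658, 0.1598]
eef_rot: [-7.0, 89.9, 92.0]
contact_force: [-2.8, 8.2, 1.8]
gripper_width: 0.0395
time_s: 16.35
tcp_pos: [0.5069, -0.0659, 0.1598]
eef_rot: [-7.9, 89.9, 91.1]
contact_force: [-3.4, 10.4, 2.4]
gripper_width: 0.0395
now st [-92.3  -0.7 159.8] goal w [0.494 0.021 0.112] turn [-0.     0.613  0.   ] shift cm now [ 4.84 -0.06  8.83] in goal axes [-1.12 -0.07 10.01]
t 16.35 F st [-10.76  -1.74   2.43] w 0.03952819809600898 j [ 15.   8. -25.  -0. -56.  -5.]
```

Firmly seated at about 11 N with no further motion. I'll retreat straight back, then up, and look.

```bash
python3 -m creep '[[0,0,0,0,0,0.3,45],[0,0,0,0,0,1.5,45],[0,0,0,0,0,3,45],[0,0,0,-2,0,4,45],[0,0,0,-4,0,4,45],[0,0,0,-4,0,4,45],[0,0,0,-4,0,4,45],[0,0,0,0,0,0,45]]'
python3 -m creep '[[0,0,0,-2,0,4.5,45],[0,0,0,0,0,4.5,45],[0,0,0,0,0,4.5,45],[0,0,0,0,0,4,45],[0,0,0,0,0,0,45]]'
python3 chk.py; python3 - <<'E'
from h import *
im,d=r.capture("top");c=im[130:240,290:440];a=cv2.resize(c,None,fx=5,fy=5,interpolation=cv2.INTER_CUBIC);cv2.imwrite("pics/s5.png",a)
for q in("canister","shaker","spatula","brush"):
    for x in r.masks_of(q,"top")[:1]: print(q,x["rect"],cloud("top",d,x["pixels"]).mean(0).round(3))
P=(cloud("top",d)-O)@S*1000
f=P[(abs(P[:,0]-85)<14)&(abs(P[:,1])<100)&(P[:,2]>170)&(P[:,2]<195)]
print("fence x pct",np.percentile(f[:,0],[5,50,95]),cv2.fitLine(f[:,:2].astype(np.float32),cv2.DIST_HUBER,0,.01,.01).ravel())
E
```

```text
time_s: 17.25
tcp_pos: [0.4788, 0.1279, 0.2912]
eef_rot: [-77.3, 89.5, 21.9]
contact_force: [0.1, -0.6, -1.2]
gripper_width: 0.0389
time_s: 17.75
tcp_pos: [0.4489, 0.3005, 0.3049]
eef_rot: [153.5, 89.9, -107.3]
contact_force: [0.2, -1.1, -0.8]
gripper_width: 0.0396
now st [-463.3   -0.6  304.9] goal w [0.494 0.021 0.112] turn [0.003 0.61  0.   ] shift cm now [ 1.937e+01  1.000e-02 -2.824e+01] in goal axes [ 32.05  -0.06 -12.06]
t 17.75 F st [ 1.17  0.04 -0.8 ] w 0.039560968740439816 j [ 55.   5.  -9.   0. -76. -45.]
0.62 [355.0, 154.6, 417.8, 213.3] [[-78.0, -75.0, 158.0], [-1.0, -3.0, 163.0], [77.0, 70.0, 167.0]]
n [-0.001 -0.001  1.   ]
((-0.5751800537109375, -1.4591293334960938), (155.9843292236328, 162.02442932128906), 89.6579818725586)
canister [471.0, 189.0, 510.8, 216.1] [ 0.455 -0.49   0.1  ]
shaker [457.4, 140.9, 485.2, 168.9] [ 0.606 -0.432  0.096]
spatula [199.6, 143.3, 222.4, 163.6] [0.655 0.41  0.002]
fence x pct [78.29836767 79.958281   84.48836337] [ 1.4829193e-03 -9.9999893e-01  8.0213005e+01 -1.9650238e+00]
```

View pics/s5.png

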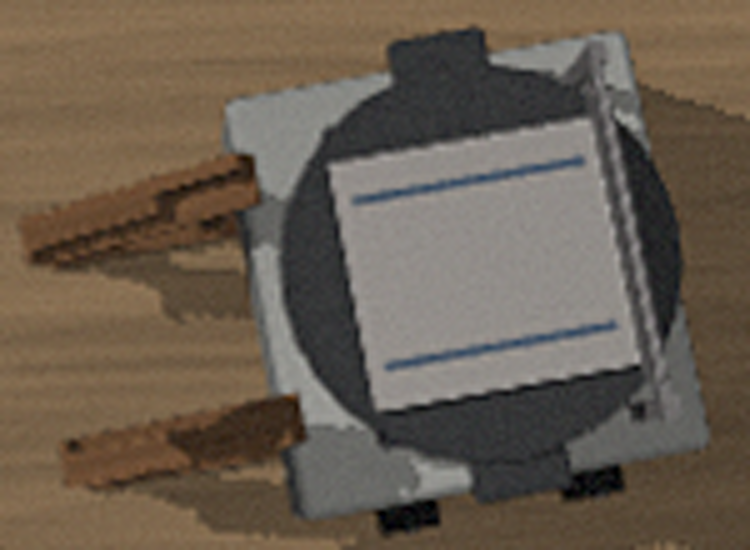

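The plate lies flat and square against the fence and is centred. The bystanders show no movement, so I'm handing it in.

```bash
python3 -c "
from plant import r
print(r.close_job())"
```

```text
the job is handed in; nothing more can be done
None
```

The plate is on the budare, lying flat, with its leading edge against the fence. I handed the job in at about 18 s, with the arm clear of everything.

**How it went:** I pushed the plate up the slots with two fingers behind its lower edge. It did not tip by itself once past the lips, probably held by finger friction; a 6 mm upward drag freed it and it tipped level. I then pushed it across with the fingertips about 3 mm above the budare. The last millimetres were slow, and contact force rose gently to about 11 N with no further motion.

**Final checks from the top camera:**
- **Position:** the plate's centre is within about 2 mm of the budare's centre.
- **Flatness:** it is level to about 0.1°.
- **Squareness:** it is square to the fence within about 0.4°.
- **Fence contact:** the leading edge measured about 80 mm, and the fence face about 80 mm.

**Bystanders:** the canister and shaker measured within 3 mm of where they started. The spatula was only partly detected, its handle probably hidden by the arm, and the brush was not detected at all in that last view. I could not confirm those two by measurement, but the gripper stayed well above both.

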